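# Run the tube roller mixer at fast speed

### The job

The blood tubes on the roller mixer are to be mixed at the fast speed. Using only the fingertips, press the clear guard fully down over the tubes, push the yellow speed lever away from you past its slow click to the far end stop without forcing it, and only when both are done press the green start key fully in and let it spring back. Pick nothing up, leave the red stop key alone, and do not disturb the tubes or the things standing around the mixer.

Things in the scene. Friction and masses are not known exactly. Their poses are not given: they have to be found in the camera images.
- mixer: tube roller mixer, white, 190 (x) x 334 (y) x 85 mm high, fixed to the bench; origin at the centre of its underside on the bench, x axis to its rear (away from the robot), y to its left, z up. The roller bay with the clear guard takes the left part (y from -58 to +167 mm); the flat control console takes the right end (y -166 to -59 mm), its top at z 85 mm. On the console the speed lever's slot lies in front (x -70 to +4 mm) and the two keys behind it (x +50 mm)
- guard (a joint): angle of the clear guard about its rear hinge, rad: 0 closed, grows as it opens, at most 1.0. Its hinge is stiff: the guard stays where it is left, and about 1 to 3 N down on the pad moves it
- guard_pad (a point): top centre of the blue ribbed press pad on the guard, 22 x 90 mm (the long side along the mixer's y); it swings about the hinge at 138 mm radius; with the guard closed it lies at x -46, y +52, z 120 mm of the mixer
- guard_hinge (a point): middle of the guard's hinge axis, which runs along the mixer's y axis; at x +88, y +52, z 86 mm of the mixer. The guard is 204 mm wide (y) and reaches 180 mm forward of the hinge
- speed_lever (a joint): angle of the speed lever, rad: 0 leaning to the front (stop), 0.375 upright (first click, slow), 0.75 leaning to the rear against its end stop (second click, fast). It starts at stop or at slow. A detent draws it into each of the three rests; about 4 to 5 N at the bar takes it out of one, and past the midpoint it snaps on into the next. Pivot at x -33, y -112.5, z 50 mm of the mixer, axis along y
- lever_bar (a point): centre of the lever's yellow cross bar, 34 mm long along the mixer's y, 14 mm thick, round; 72 mm above the pivot along the lever; it travels 53 mm to the rear from stop to fast. Its underside clears the console top by about 25 mm, and only a 7 mm thick stem stands below it. White marks right of the slot: ring = stop, one dot = slow, two dots = fast
- start_key (a joint): travel of the green start key, m: 0 out, 0.005 fully pressed; 5 N presses it right in; springs back
- start_key_top (a point): top centre of the green start key, 22 mm across, in a grey collar 38 mm across; 17 mm above the console; pressed straight down. On the console's left half, at x +50, y -88, z 102 mm of the mixer
- stop_key (a joint): travel of the red stop key, m: 0 out, 0.005 fully pressed
- stop_key_top (a point): top centre of the red stop key, the same as the green one and 49 mm to its right (y -137 mm of the mixer)
- mix_tube_1: purple-capped blood tube, 16 x 88 mm, loose, lying along the mixer's y in the front groove between the rollers; origin at its closed end, z axis towards its cap
- mix_tube_2: another such tube, in the middle groove, right
- mix_tube_3: another such tube, in the middle groove, left
- mix_tube_4: another such tube, in the rear groove
- timer: white lab timer, 60 x 70 x 22 mm, loose, lying in front of the mixer; origin under its centre
- specimen_cup: specimen cup with yellow lid, 64 mm across, 71 mm high, loose, in front of the mixer; origin under its centre
- reagent_vial: small brown vial with blue cap, 25 mm across, 48 mm high, loose, left of the mixer; origin under its centre

How it is judged:
By the outcome, as a careful person would: the job done as asked, in the order asked, and still so for the second after the job is handed in, with the robot touching nothing.
It also fails if it takes over 42 s, if anything falls off the work surface, if the arm or the gripper's body presses on something with over 40 N, if the wrist force passes 120 N, or if a joint passes its speed limit or range.

### The arm

A 6-joint arm with a two-finger parallel gripper is mounted at the origin on a cart in front of the work surface, level with it; the furniture and walls round the work are solid. World frame = base frame: x ahead of the robot, y to its left, z up, the work surface at z = 0. Lengths are in m, angles in degrees, forces in N, time in s.
With the tool pointing down it reaches from about 0.25 to 0.725 m from the base axis. Payload 4 kg.
Tool frame: the origin (TCP) lies at the very end of the fingers, on their centre line; the grasp point (between the pads) lies ctrl.pinch_z behind it (ctrl.pinch_z is the distance from the TCP to the grasp point, in m); z points along the fingers, y is the direction in which the jaws open and shut (so a half turn about z gives the same grasp; the last joint's range is limited). The gripper opens to 85 mm and grips with 20 to 120 N. Pads are 22 mm wide; open, the fingers measure 114 mm over their backs; the gripper's body (76 mm by 85 mm) begins 54 mm behind the grasp point. The pads swing forward as they close: fully open they stand 13 mm farther back than shut.
Start: joints at [64.916, 13.785, 0.286, 76.501, 0, 90], TCP at [0.212, 0.453, 0.231] pointing down, gripper open.
Joint ranges: [-155.79, 155.79], [-60.16, 107.12], [-62.33, 73.08], [-114, 123.19], [-81.49, 82.49], [-180, 180]. Speed limits (degrees/s): [159.86, 159.86, 180, 180, 180, 180].

### API

Orientations are given as a 3x3 rotation matrix whose columns are the frame's x, y, z axes.
In Python, from cell import ctrl, grab_frame, camera_params, order, spot_in, outline_of, pinpoint gives the robot as it stands. The module is installed in compiled form; this text tells all that it offers.
- The arm moves only by the shell command python3 -m inch 'ROWS' [OPENING] [FORCE]. ROWS is JSON, a list of rows, each a list of 6 numbers: the shift along the tool's x, y, z in units of 200 mm (1.0 is 200 mm), then the turn, a rotation vector about the tool's x, y, z in units of 180 degrees (1.0 is 180 degrees). In form: [[dx, dy, dz, ax, ay, az], ...]. A call has 1 to 5 rows; each row is the pose to reach, as a shift and turn from the pose measured when the call began, along the tool's axes at that moment, turning the shorter way round; what a row does not reach only later rows make up. A row lasts 1/10 s, in which the tool goes at most 50 mm and 8.59 degrees, less where a joint would pass 70% of its speed; a pose out of reach is approached as far as the arm can. A call with a number of a shift or a turn outside -1 to 1 is refused whole. A call with a gripper value outside its range is refused whole. OPENING is the opening, from 0 (shut) to 1 (fully open), set as the call begins (- or left out, the last holds). The fingers move at their own pace and stop on an object; FORCE is the grip in N (left out, the last holds). Time passes only in rows, so rows that repeat a pose let the fingers close. It gives the time, the measured TCP pose, the force and the opening at its end, in the units of the state.
- ctrl.get_state(): the state, without advancing time (a new reading comes with each control period).
- grab_frame(name): name is "scene" or "top" or "wrist"; returns (picture, depth): 384x512x3 uint8, red, green, blue; 384x512 float32, m along the optical axis (not along the pixel's ray), 0 where there is no reading.
- camera_params(name): a dict with "camera_matrix" (3x3 intrinsics, pixels), "eye" and "rotation" of the camera in the world. Camera axes: x right, y up, looking along -z (the intrinsics and any distortion apply to the point x, -y, -z); pixel columns grow to the right and rows downward; lengths in m; the calibration is good to about 2 mm. A picture is of the moment at which its call begins: read the wrist's pose just before it. camera_params takes no time and is no camera call; for the wrist camera it gives the pose at the moment of the call.
- order.close_job(): hands the job in, once; it reports no verdict.
Trained networks look in the newest picture that a camera, given by its name, has taken for a name from the list of things; names that differ only in an ending like _2 or _b are one class to them, and where a whole thing is asked for, a point or a joint stands for the part that bears it (a point fixed in the world has none). Each returns a list of dicts, best first, with "p" (0 to 1); they miss things now and then, are a little off and sometimes report something else, mostly with a low value. They report only what shows in the picture. A call takes as long as a camera call.
- spot_in(label, camera): "centre" ([x, y, z] in m, in world coordinates, good to about 4 mm: the middle of the surface that is visible of it).
- outline_of(label, camera): "pixels" (384x512 bool, what is visible of it).
- pinpoint(label, camera): "centre" ([x, y, z] in m, in world coordinates, good to about 4 mm: a listed point, or the origin of a listed thing).
The state is a dict: "time_s": time; "qpos": joint angles; "qd": joint speeds; "tau": joint torques, N m; "tcp_pos": TCP position; "tcp_rot": TCP orientation; "force": force on the tool from outside, world axes, zero at the start; "wrist_torque": the same for the moment, N m; "opening": opening from 0.0 (shut) to 1.0 (fully open).
Only numpy, scipy, OpenCV 4.12 (cv2) and the standard library are available. Lean on these libraries where they do the work, as an engineer would, in place of code of your own. Each camera call takes 0.05 s, during which the arm holds its last target.

## Working session

There is one attempt and no reset: what is moved stays moved. The work goes in short steps, Python scripts to look and compute and a shell command to move; the robot and the scene stay as the last step left them, time stands still between calls to the robot, and variables do not carry over. Pictures are saved under pics/ and viewed, and the job is handed in when it is done.

```bash
mkdir -p pics; ls; python3 - <<'E'
from cell import *
import cv2
s=ctrl.get_state(); print({k:s[k] for k in('time_s','tcp_pos','tcp_rot','force','opening')},ctrl.pinch_z)
for n in('scene','top'):
    im,d=grab_frame(n); cv2.imwrite(f'pics/{n}0.png',im[:,:,::-1])
    for l in('guard_pad','guard_hinge','lever_bar','start_key_top','stop_key_top','mixer','timer','specimen_cup','reagent_vial'):
        print(n,l,[(round(r['p'],2),[round(float(x),4) for x in r['centre']]) for r in pinpoint(l,n)][:2])
print(ctrl.get_state()['time_s'])
E
```

```text
pics
{'time_s': 0.0, 'tcp_pos': array([0.21169091, 0.45227102, 0.23040929]), 'tcp_rot': array([[-9.05685198e-01,  4.23949864e-01, -9.13709339e-04],
       [ 4.23950848e-01,  9.05683222e-01, -1.89224941e-03],
       [ 2.53123387e-05, -2.10115013e-03, -9.99997792e-01]]), 'force': array([ 1.28555889,  0.33875371, -0.26840386]), 'opening': 1.002059935649572} 0.0187
scene guard_pad [(0.85, [0.5119, 0.246, 0.1758])]
scene guard_hinge [(0.75, [0.6172, 0.2661, 0.0856])]
scene lever_bar []
scene start_key_top [(0.48, [0.5106, 0.3462, 0.0747]), (0.38, [0.5984, 0.116, 0.1061])]
scene stop_key_top [(0.4, [0.6095, 0.0733, 0.1081])]
scene mixer [(0.91, [0.5345, 0.1979, -0.0019])]
scene timer [(0.76, [0.3968, 0.1511, 0.0015])]
scene specimen_cup [(0.85, [0.3971, 0.2502, -0.0002])]
scene reagent_vial []
top guard_pad [(0.79, [0.5112, 0.2497, 0.1768])]
top guard_hinge []
top lever_bar [(0.65, [0.4978, 0.0812, 0.1177]), (0.29, [0.3943, 0.2526, 0.0021])]
top start_key_top [(0.41, [0.5953, 0.1182, 0.1066])]
top stop_key_top [(0.5, [0.6075, 0.0761, 0.1087])]
top mixer [(0.38, [0.4934, 0.394, -0.0015])]
top timer [(0.89, [0.4037, 0.1502, 0.0009])]
top specimen_cup [(0.57, [0.3932, 0.2496, 0.0011])]
top reagent_vial [(0.67, [0.4935, 0.3937, -0.0023])]
1.0
```

View pics/scene0.png

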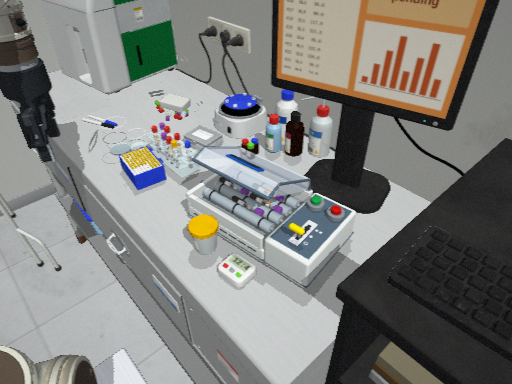

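View pics/top0.png

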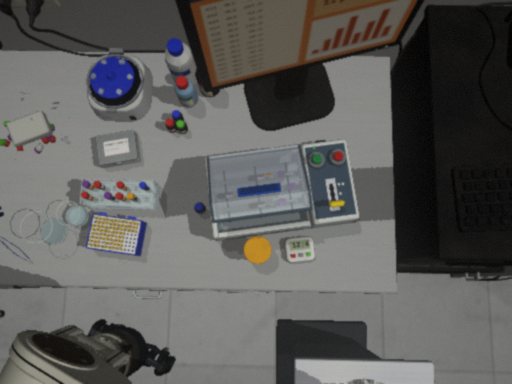

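The scene view shows the guard half open with its pad at (245,163), the yellow bar at (297,230), the green key at (316,202) and the red key at (336,212). In the top view the bar is at (337,204), near the front end of its slot. The cup and timer stand close in front. Next I'll fit the mixer pose from coloured pixels and depth.

```bash
cat > h.py <<'E'
import numpy as np, cv2
from cell import *
def world(n,d,P=None):
    P=P or camera_params(n); K=np.array(P['camera_matrix']);h,w=d.shape
    u,v=np.meshgrid(np.arange(w),np.arange(h))
    dist=P.get('distortion')
    x=(u-K[0,2])/K[0,0]*d; y=(v-K[1,2])/K[1,1]*d
    c=np.stack([x,-y,-d],-1); return c@np.array(P['rotation']).T+np.array(P['eye'])
E
python3 - <<'E'
from h import *
print(camera_params('top').keys(), camera_params('top'), camera_params('scene')['eye'])
for n in('scene','top'):
    im,d=grab_frame(n); W=world(n,d); hsv=cv2.cvtColor(im,cv2.COLOR_RGB2HSV)
    H,S,V=[hsv[...,i].astype(int) for i in range(3)]
    ok=(d>0)&(W[...,2]>.02)&(W[...,2]<.3)&(W[...,0]>.4)&(W[...,0]<.7)&(W[...,1]>0)&(W[...,1]<.4)
    for nm,m in dict(green=(H>50)&(H<85)&(S>120)&(V>60)&(W[...,1]<.18),red=((H<6)|(H>174))&(S>150)&(V>80)&(W[...,1]<.18),yel=(H>18)&(H<32)&(S>150)&(W[...,1]<.18),blue=(H>100)&(H<125)&(S>130)&(V>50)&(W[...,2]>.1)&(W[...,1]<.33)).items():
        m=m&ok; p=W[m]; 
        if len(p): print(n,nm,len(p),p.mean(0).round(4),p.min(0).round(3),p.max(0).round(3), 'px',np.argwhere(m).mean(0).round(0))
    # console/base plane top at z~.085
    m=(abs(W[...,2]-.085)<.006)&ok&(W[...,1]<.2); p=W[m][:,:2].astype(np.float32)
    print(n,'console',len(p),cv2.minAreaRect(p), cv2.boxPoints(cv2.minAreaRect(p)).round(3).tolist())
    m=(d>0)&(W[...,2]>.12)&(W[...,0]>.55)&(W[...,0]<1)&(W[...,1]<.35)&(W[...,1]>-.2); print('tall',W[m].min(0),np.percentile(W[m],2,axis=0))
    for l in('guard','speed_lever','start_key','stop_key','mix_tube_1','guard_pad','lever_bar'):
        print(n,l,[(round(r['p'],2),np.round(r['centre'],4).tolist()) for r in spot_in(l,n)][:4])
E
```

```text
dict_keys(['camera_matrix', 'eye', 'rotation']) {'camera_matrix': array([[464.33354895,   0.        , 259.45159852],
       [  0.        , 464.33354895, 194.5513769 ],
       [  0.        ,   0.        ,   1.        ]]), 'eye': array([0.32628201, 0.23328767, 1.12167033]), 'rotation': array([[ 0.0225456 ,  0.98340645, -0.1800096 ],
       [-0.99970325,  0.02051471, -0.01313602],
       [-0.0092252 ,  0.18025234,  0.98357714]])} [ 0.10164461 -0.25312754  0.63433363]
scene green 76 [0.5966 0.1177 0.1034] [0.587 0.108 0.086] [0.628 0.14  0.108] px [200. 316.]
scene red 78 [0.6027 0.0689 0.104 ] [0.595 0.058 0.095] [0.615 0.087 0.108] px [210. 335.]
scene yel 114 [0.492  0.0756 0.12  ] [0.486 0.06  0.087] [0.507 0.108 0.125] px [229. 296.]
scene blue 142 [0.5062 0.2409 0.1792] [0.494 0.2   0.172] [0.527 0.29  0.183] px [163. 245.]
scene console 3147 ((0.5464145541191101, 0.12243752181529999), (0.1900358945131302, 0.18100956082344055), 8.695694923400879) [[0.4390000104904175, 0.1979999989271164], [0.4659999907016754, 0.01899999938905239], [0.6539999842643738, 0.04699999839067459], [0.62699
[... 1047 characters left out ...]
 ((0.5466577410697937, 0.12443536520004272), (0.1903146207332611, 0.1807892620563507), 8.975410461425781) [[0.4390000104904175, 0.19900000095367432], [0.46700000762939453, 0.019999999552965164], [0.6549999713897705, 0.05000000074505806], [0.6269999742507935, 0.2290000021457672]]
tall [ 0.5500098  -0.19998637  0.12006482] [ 0.55822961 -0.1934737   0.12747265]
top guard [(0.65, [0.5268, 0.2495, 0.1604])]
top speed_lever [(0.55, [0.5932, 0.1208, 0.1042]), (0.4, [0.4936, 0.0767, 0.1228])]
top start_key [(0.49, [0.5958, 0.1234, 0.1047])]
top stop_key [(0.39, [0.6043, 0.0709, 0.1045])]
top mix_tube_1 []
top guard_pad [(0.92, [0.5254, 0.2517, 0.166])]
top lever_bar [(0.45, [0.4942, 0.0821, 0.121])]
```

```bash
cat >> h.py <<'E'
yaw=np.radians(8.5); O=np.array([.5353,.1986,0]); c_,s_=np.cos(yaw),np.sin(yaw)
M=np.array([[c_,-s_,0],[s_,c_,0],[0,0,1]])
RT=np.stack([-M[:,0],M[:,1],np.array([0,0,-1.])],1)
def rows(pts):
    from scipy.spatial.transform import Rotation as R
    s=ctrl.get_state(); T=np.array(s['tcp_rot']); p=np.array(s['tcp_pos'])
    print('t',round(s['time_s'],2),'mixer pos mm',((p-O)@M*1000).round(1),'f mixer',(np.array(s['force'])@M).round(1),'op',round(s['opening'],2))
    rv=R.from_matrix(T.T@RT).as_rotvec()/np.pi
    for q in pts:
        w=O+M@(np.array(q)/1000); print(q,((w-p)@T/.2).round(3).tolist(),rv.round(4).tolist())
E
python3 - <<'E'
from h import *
rows([[-120,140,235],[-20,52,225],[-15,52,190]])
E
```

```text
t 1.8 mixer pos mm [-282.2  299.2  231.3] f mixer [ 0.2  0.2 -0.1] op 1.0
[-120, 140, 235] [-1.116, -0.215, -0.018] [0.0, -0.0, -0.1866]
[-20, 52, 225] [-1.776, -0.305, 0.031] [0.0, -0.0, -0.1866]
[-15, 52, 190] [-1.797, -0.291, 0.206] [0.0, -0.0, -0.1866]
```

```bash
python3 -m inch '[[-0.24,-0.04,-0.02,0,0,-0.04],[-0.48,-0.08,-0.02,0,0,-0.08],[-0.72,-0.12,-0.02,0,0,-0.12],[-0.95,-0.16,-0.02,0,0,-0.16],[-0.95,-0.16,-0.02,0,0,-0.187]]' 0
python3 - <<'E'
from h import *
rows([[-20,52,225],[-15,52,190]])
E
```

```text
time_s: 2.3
tcp_pos: [0.3745, 0.3402, 0.2353]
tcp_rot: [[-0.989, -0.146, 0.002], [-0.146, 0.989, -0.001], [-0.002, -0.001, -1.0]]
force: [-0.3, 0.1, 0.7]
opening: 0.144
t 2.3 mixer pos mm [-138.1  163.8  235.3] f mixer [-0.3  0.1  0.7] op 0.14
[-20, 52, 225] [-0.591, -0.558, 0.053] [-0.0004, 0.0005, -0.0005]
[-15, 52, 190] [-0.616, -0.558, 0.228] [-0.0004, 0.0005, -0.0005]
```

```bash
python3 -m inch '[[-0.15,-0.14,0.01,0,0,0],[-0.3,-0.28,0.02,0,0,0],[-0.45,-0.42,0.03,0,0,0],[-0.6,-0.56,0.05,0,0,0],[-0.615,-0.558,0.15,0,0,0]]' 0
python3 - <<'E'
from h import *
rows([[-12,52,180]])
for n in ('scene','wrist'):
    im,d=grab_frame(n); cv2.imwrite(f'pics/{n}1.png',im[:,:,::-1])
E
```

```text
time_s: 2.8
tcp_pos: [0.5176, 0.2453, 0.2072]
tcp_rot: [[-0.99, -0.14, 0.008], [-0.14, 0.99, 0.0], [-0.008, -0.001, -1.0]]
force: [-0.8, 0.5, 0.4]
opening: -0.0
t 2.8 mixer pos mm [-10.6  48.8 207.2] f mixer [-0.8  0.7  0.4] op -0.0
[-12, 52, 180] [0.008, 0.016, 0.136] [-0.0002, 0.0025, -0.0024]
```

View pics/scene1.png

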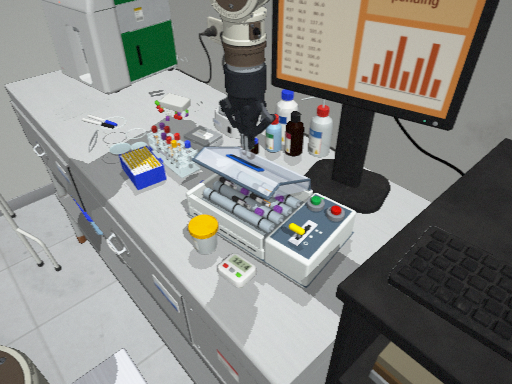

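View pics/wrist1.png

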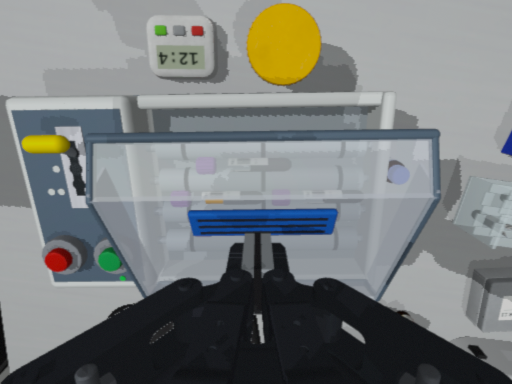

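The wrist view shows the shut tips at about (257,240), just behind the blue pad at rows 210-236. Tubes lie under the guard and the lever is at the stop mark. I'll measure the pad again from this camera.

```bash
python3 - <<'E'
from h import *
rows([[-12,52,180]])
P=camera_params('wrist'); im,d=grab_frame('wrist'); W=world('wrist',d,P)
Q=(W-O)@M*1000
hsv=cv2.cvtColor(im,cv2.COLOR_RGB2HSV);H,S,V=[hsv[...,i].astype(int) for i in range(3)]
m=(H>100)&(H<125)&(S>130)&(V>50)&(d>0)&(np.abs(Q[...,0]+20)<40)&(abs(Q[...,1]-52)<60)&(Q[...,2]>120)
p=Q[m];print(len(p),p.mean(0),np.percentile(p,[2,98],axis=0))
for v in range(206,240,4): print(v,Q[v,300].round(1))
for v in range(215,262,6): print(v,Q[v,248].round(0),Q[v,268].round(0), im[v,248])
K=np.array(P['camera_matrix']); c=(ctrl.get_state()['tcp_pos']-P['eye'])@P['rotation']; print('tcp px',K[0,2]+K[0,0]*c[0]/-c[2],K[1,2]+K[1,1]*-c[1]/-c[2])
# lever, keys from wrist
for nm,mm in dict(green=(H>50)&(H<85)&(S>120)&(V>60),red=((H<6)|(H>174))&(S>150)&(V>80),yel=(H>18)&(H<32)&(S>150)).items():
    q=Q[mm&(d>0)&(Q[...,1]<-60)&(Q[...,2]>95)]; print(nm,len(q),q.mean(0).round(1),np.percentile(q,[2,98],axis=0).round(1).tolist())
E
```

```text
t 2.9 mixer pos mm [-15.9  50.3 202.6] f mixer [0.4 1.1 0.1] op -0.0
[-12, 52, 180] [-0.02, 0.009, 0.113] [-0.0008, -0.0012, -0.0013]
3124 [-19.18952056  52.40027392 178.20019094] [[-26.89576136  10.26525623 172.78899302]
 [ -8.05973774  94.96546124 181.63497894]]
206 [-31.4  75.6 180.5]
210 [-27.4  76.3 176.7]
214 [-26.2  75.9 180.3]
218 [-24.2  75.8 181.5]
222 [-20.9  76.1 180. ]
226 [-17.2  76.6 177.4]
230 [-13.7  77.  175.7]
234 [-11.1  77.  175.9]
238 [ -2.3  79.  163.7]
215 [-25.  45. 180.] [-26.  57. 181.] [ 23  80 158]
221 [-22.  45. 180.] [-22.  57. 180.] [23 46 87]
227 [-16.  45. 176.] [-16.  57. 177.] [ 20  52 103]
233 [-26.  46. 207.] [-26.  56. 206.] [ 66  80 104]
239 [-26.  46. 212.] [-26.  56. 213.] [ 96 101 104]
245 [-26.  46. 219.] [-26.  56. 219.] [ 95 101 104]
251 [-27.  46. 226.] [-26.  55. 226.] [ 96 101 103]
257 [-26.  47. 231.] [-26.  55. 230.] [ 96 101 104]
tcp px 258.69726826831146 248.50251853282145
green 389 [ 49.5 -86.  105.2] [[40.6, -95.3, 99.7], [59.4, -77.1, 107.1]]
red 436 [  49.3 -133.7  104.8] [[41.1, -143.8, 98.7], [59.6, -125.4, 106.9]]
yel 752 [ -58.6 -108.8  122. ] [[-64.6, -124.7, 117.1], [-52.3, -95.2, 124.7]]
```

```bash
python3 -m inch '[[-0.01,0.008,0.08,0,0,0],[-0.01,0.008,0.12,0,0,0],[0.01,0.008,0.16,0,0,0],[0.03,0.008,0.2,0,0,0],[0.05,0.008,0.235,0,0,0]]' 0
python3 - <<'E'
from h import *
rows([[-30,52,147],[-38,52,133],[-43,52,118]])
im,d=grab_frame('wrist'); cv2.imwrite('pics/w2.png',im[:,:,::-1])
rows([[-30,52,147],[-34,52,140],[-38,52,132],[-41,52,124],[-43,52,117]])
E
```

```text
time_s: 3.45
tcp_pos: [0.5009, 0.2473, 0.1572]
tcp_rot: [[-0.989, -0.146, -0.002], [-0.146, 0.989, -0.002], [0.002, -0.001, -1.0]]
force: [-0.8, 0.7, 1.5]
opening: 0.0
t 3.45 mixer pos mm [-26.9  53.3 157.2] f mixer [-0.7  0.8  1.5] op 0.0
[-30, 52, 147] [0.016, -0.006, 0.051] [-0.0004, -0.0006, -0.0006]
[-38, 52, 133] [0.056, -0.006, 0.121] [-0.0004, -0.0006, -0.0006]
[-43, 52, 118] [0.08, -0.006, 0.196] [-0.0004, -0.0006, -0.0006]
t 3.5 mixer pos mm [-28.   53.  155.8] f mixer [-0.9 -0.4 -0.2] op -0.0
[-30, 52, 147] [0.01, -0.005, 0.044] [-0.0007, -0.0014, -0.0006]
[-34, 52, 140] [0.03, -0.005, 0.079] [-0.0007, -0.0014, -0.0006]
[-38, 52, 132] [0.049, -0.005, 0.119] [-0.0007, -0.0014, -0.0006]
[-41, 52, 124] [0.064, -0.005, 0.159] [-0.0007, -0.0014, -0.0006]
[-43, 52, 117] [0.074, -0.005, 0.194] [-0.0007, -0.0014, -0.0006]
```

View pics/w2.png

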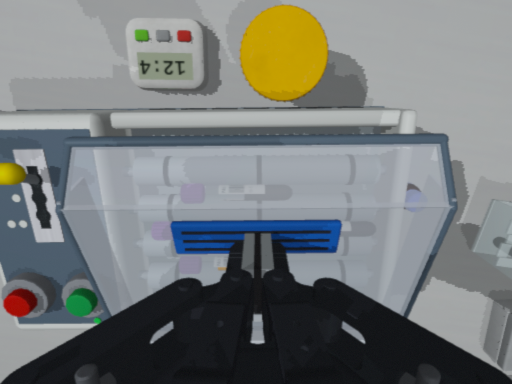

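The tips at (257,240) rest on the middle of the pad and the guard is following them down. I'll carry on along the arc.

```bash
python3 -m inch '[[0.01,-0.005,0.044,0,0,0],[0.03,-0.005,0.08,0,0,0],[0.05,-0.005,0.12,0,0,0],[0.065,-0.005,0.16,0,0,0],[0.075,-0.005,0.19,0,0,0]]' 0
python3 - <<'E'
from h import *
im,d=grab_frame('wrist'); cv2.imwrite('pics/w3.png',im[:,:,::-1])
rows([[-43,52,118],[-43,52,115]])
E
```

```text
time_s: 4.0
tcp_pos: [0.4855, 0.2435, 0.1194]
tcp_rot: [[-0.989, -0.146, -0.001], [-0.146, 0.989, -0.003], [0.002, -0.002, -1.0]]
force: [-6.8, -5.5, 38.6]
opening: -0.0
t 4.05 mixer pos mm [-42.7  51.7 119.8] f mixer [-0.9 -0.6  7.8] op -0.0
[-43, 52, 118] [0.002, 0.001, 0.009] [-0.0007, -0.0004, -0.0006]
[-43, 52, 115] [0.001, 0.001, 0.024] [-0.0007, -0.0004, -0.0006]
```

View pics/w3.png

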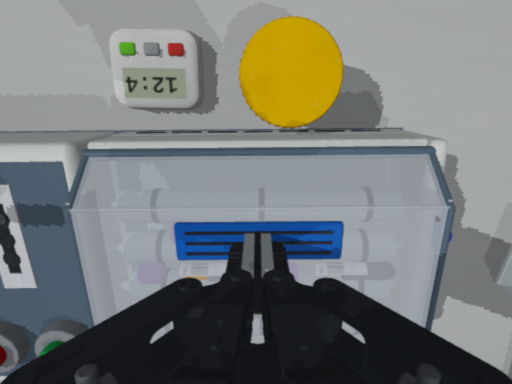

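The guard met its stop at z 119.8 mm and carries 7.8 N there. The contact peak was 38 N. I'll rise now and go to the front of the lever.

```bash
python3 -m inch '[[0,0,-0.15,0,0,0],[0.05,-0.1,-0.25,0,0,0],[0.12,-0.35,-0.25,0,0,0],[0.2,-0.58,-0.25,0,0,0],[0.26,-0.82,-0.25,0,0,0]]' 0
python3 -m inch '[[0,0,0,0,0,0]]' 0
python3 - <<'E'
from h import *
im,d=grab_frame('scene'); cv2.imwrite('pics/s4.png',im[:,:,::-1])
P=camera_params('wrist');im,d=grab_frame('wrist'); cv2.imwrite('pics/w4.png',im[:,:,::-1])
Q=(world('wrist',d,P)-O)@M*1000
hsv=cv2.cvtColor(im,cv2.COLOR_RGB2HSV);H,S,V=[hsv[...,i].astype(int) for i in range(3)]
for nm,mm in dict(green=(H>50)&(H<85)&(S>120)&(V>60),red=((H<6)|(H>174))&(S>150)&(V>80),yel=(H>18)&(H<32)&(S>150)).items():
    q=Q[mm&(d>0)&(Q[...,1]<-60)&(Q[...,2]>95)]
    if len(q):print(nm,len(q),q.mean(0).round(1),np.percentile(q,[2,98],axis=0).round(1).tolist())
rows([[-95,-112.5,150],[-95,-112.5,106],[-84,-112.5,106]])
E
```

```text
time_s: 4.55
tcp_pos: [0.4565, 0.0724, 0.1697]
tcp_rot: [[-0.989, -0.147, -0.002], [-0.147, 0.989, -0.003], [0.003, -0.003, -1.0]]
force: [1.5, -0.7, -0.1]
opening: -0.003
time_s: 4.65
tcp_pos: [0.4547, 0.0675, 0.1691]
tcp_rot: [[-0.99, -0.14, -0.005], [-0.14, 0.99, -0.005], [0.005, -0.004, -1.0]]
force: [0.2, 0.8, 0.6]
opening: -0.001
t 4.75 mixer pos mm [ -97.4 -114.2  169.2] f mixer [-0.3  0.3 -0.2] op -0.0
[-95, -112.5, 150] [-0.012, 0.009, 0.096] [-0.0006, -0.0012, -0.0011]
[-95, -112.5, 106] [-0.013, 0.009, 0.316] [-0.0006, -0.0012, -0.0011]
[-84, -112.5, 106] [-0.068, 0.009, 0.316] [-0.0006, -0.0012, -0.0011]
```

View pics/s4.png

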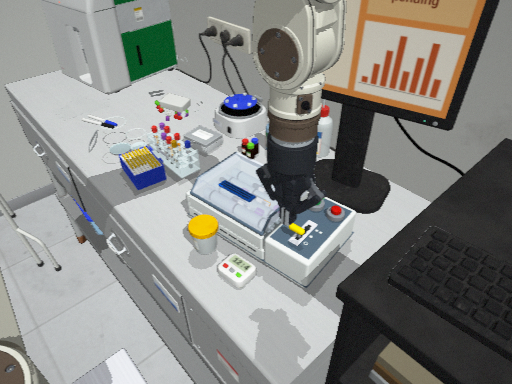

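View pics/w4.png

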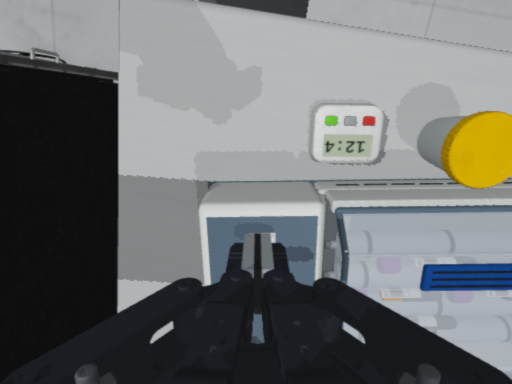

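The scene view shows the guard lying flat, with the pad at (237,189), and the tips in front of the yellow bar at (297,230). I'll lower the tips ahead of the bar.

```bash
python3 -m inch '[[0,0.009,0.15,0,0,0],[0,0.009,0.3,0,0,0],[-0.01,0.009,0.315,0,0,0],[-0.04,0.009,0.315,0,0,0],[-0.07,0.009,0.315,0,0,0]]' 0
python3 - <<'E'
from h import *
im,d=grab_frame('scene'); cv2.imwrite('pics/s5.png',cv2.resize(im[160:290,220:390],None,fx=4,fy=4)[:,:,::-1])
rows([[-77,-112.5,106],[-60,-112.5,106],[-51,-112.5,107],[-40,-112.5,107],[-25,-112.5,106],[-23,-112.5,106]])
E
```

```text
time_s: 5.25
tcp_pos: [0.4709, 0.076, 0.1073]
tcp_rot: [[-0.989, -0.146, -0.001], [-0.146, 0.989, -0.002], [0.002, -0.002, -1.0]]
force: [0.9, 0.4, -0.4]
opening: 0.004
t 5.3 mixer pos mm [ -80.3 -111.9  107.7] f mixer [1.7 0.1 0.6] op 0.0
[-77, -112.5, 106] [-0.017, -0.003, 0.008] [-0.0006, 0.0002, -0.0008]
[-60, -112.5, 106] [-0.102, -0.003, 0.008] [-0.0006, 0.0002, -0.0008]
[-51, -112.5, 107] [-0.147, -0.003, 0.003] [-0.0006, 0.0002, -0.0008]
[-40, -112.5, 107] [-0.202, -0.002, 0.003] [-0.0006, 0.0002, -0.0008]
[-25, -112.5, 106] [-0.277, -0.002, 0.008] [-0.0006, 0.0002, -0.0008]
[-23, -112.5, 106] [-0.287, -0.002, 0.008] [-0.0006, 0.0002, -0.0008]
```

View pics/s5.png

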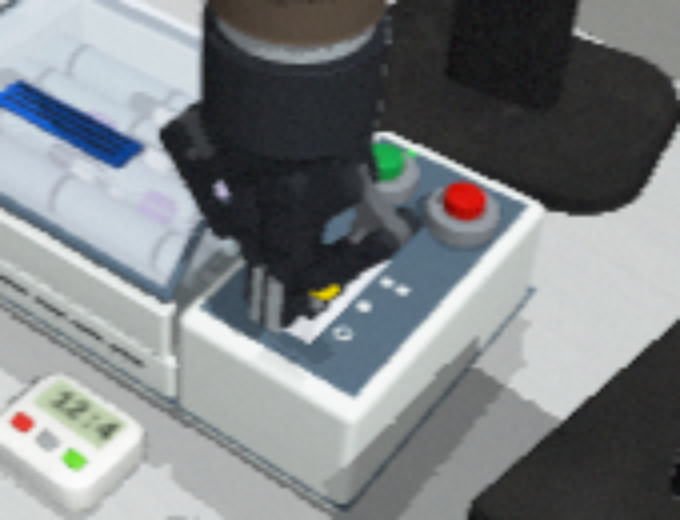

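```bash
python3 -m inch '[[-0.03,-0.003,0.008,0,0,0],[-0.06,-0.003,0.008,0,0,0],[-0.09,-0.003,0.005,0,0,0],[-0.12,-0.003,0.005,0,0,0],[-0.15,-0.003,0.005,0,0,0]]' 0
python3 -m inch '[[-0.03,0,0,0,0,0],[-0.06,0,0,0,0,0],[-0.08,0,0,0,0,0],[-0.09,0,0,0,0,0],[-0.09,0,0,0,0,0]]' 0
python3 - <<'E'
from h import *
im,d=grab_frame('scene'); cv2.imwrite('pics/s6.png',cv2.resize(im[160:290,220:390],None,fx=4,fy=4)[:,:,::-1])
rows([[-25,-112.5,106],[-70,-112.5,106]])
E
```

```text
time_s: 5.8
tcp_pos: [0.5038, 0.08, 0.1073]
tcp_rot: [[-0.989, -0.145, 0.003], [-0.145, 0.989, -0.001], [-0.003, -0.002, -1.0]]
force: [-2.3, -0.7, 0.4]
opening: 0.0
time_s: 6.3
tcp_pos: [0.5227, 0.0827, 0.1075]
tcp_rot: [[-0.989, -0.145, 0.005], [-0.145, 0.989, -0.001], [-0.005, -0.002, -1.0]]
force: [-0.5, 0.3, 0.1]
opening: 0.005
t 6.35 mixer pos mm [ -30.1 -112.8  107.5] f mixer [ 1.  -0.4 -0.1] op -0.0
[-25, -112.5, 106] [-0.025, 0.001, 0.008] [-0.0007, 0.0013, -0.0009]
[-70, -112.5, 106] [0.2, 0.001, 0.007] [-0.0007, 0.0013, -0.0009]
```

View pics/s6.png

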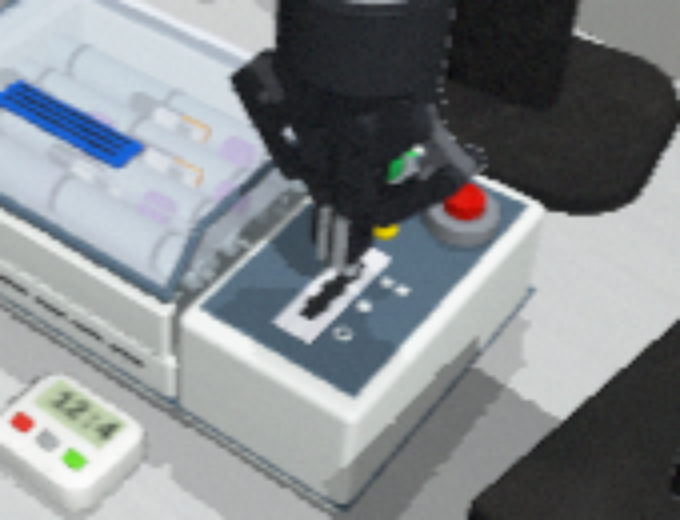

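The lever has snapped on and the force on the tips is near zero. I'll back off, rise and check the angle.

```bash
python3 -m inch '[[0.1,0,0,0,0,0],[0.2,0,-0.05,0,0,0],[0.3,0,-0.25,0,0,0],[0.45,0.1,-0.35,0,0,0],[0.6,0.1,-0.4,0,0,0]]' 0
python3 - <<'E'
from h import *
for n in('scene','top','wrist'):
    P=camera_params(n);im,d=grab_frame(n); Q=(world(n,d,P)-O)@M*1000
    cv2.imwrite(f'pics/{n}7.png',im[:,:,::-1])
    hsv=cv2.cvtColor(im,cv2.COLOR_RGB2HSV);H,S,V=[hsv[...,i].astype(int) for i in range(3)]
    for nm,mm in dict(green=(H>50)&(H<85)&(S>120)&(V>60),yel=(H>18)&(H<32)&(S>150),blue=(H>100)&(H<125)&(S>130)&(V>50)&(Q[...,1]>-40)).items():
        q=Q[mm&(d>0)&(Q[...,1]<100)&(abs(Q[...,0])<90)&(Q[...,2]>95)&(Q[...,2]<200)]
        if len(q):print(n,nm,len(q),q.mean(0).round(1),np.percentile(q,[2,98],axis=0).round(1).tolist())
rows([[50,-88,150],[50,-88,110]])
E
```

```text
time_s: 6.85
tcp_pos: [0.4006, 0.0863, 0.1892]
tcp_rot: [[-0.989, -0.146, 0.009], [-0.146, 0.989, 0.0], [-0.009, -0.001, -1.0]]
force: [0.5, -0.3, -0.0]
opening: 0.0
scene green 74 [ 47.8 -89.4 103.8] [[40.4, -98.5, 97.2], [58.8, -79.3, 106.9]]
scene yel 103 [  -8.8 -115.5  120.7] [[-13.1, -129.2, 114.5], [-1.5, -99.9, 124.6]]
scene blue 94 [-50.6  75.5 119.3] [[-57.3, 48.7, 116.1], [-36.8, 93.9, 121.6]]
top green 59 [ 49.6 -86.5 106.5] [[41.7, -94.6, 102.7], [57.7, -78.4, 110.8]]
top yel 77 [  -5.8 -114.4  123.1] [[-12.3, -126.7, 117.9], [-0.3, -97.6, 127.3]]
top blue 344 [-46.6  51.2 120.7] [[-55.6, 9.9, 117.2], [-37.6, 93.4, 124.1]]
wrist blue 1434 [-49.   65.1 119.3] [[-57.0, 27.3, 116.9], [-36.9, 94.5, 120.9]]
t 7.0 mixer pos mm [-151.   -92.1  188.1] f mixer [ 1.   0.4 -0.2] op 0.0
[50, -88, 150] [-1.004, 0.023, 0.197] [-0.0006, 0.0022, -0.0007]
[50, -88, 110] [-1.002, 0.023, 0.397] [-0.0006, 0.0022, -0.0007]
```

View pics/scene7.png

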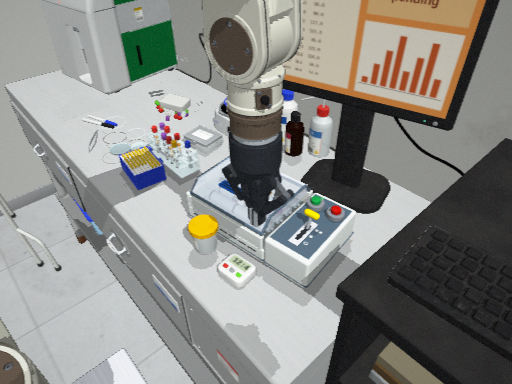

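View pics/top7.png

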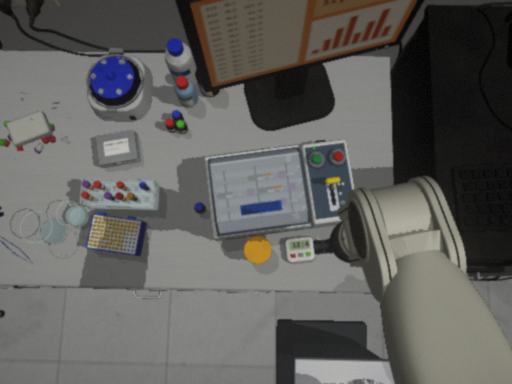

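The top view shows the bar at (333,181), by the two dots. It measures x -5.8 mm, against -6.6 expected for fast. The pad measures (-46.6, 51.2, 120.7), which matches closed. Before reaching the key I'll check the clearance to the monitor.

```bash
python3 - <<'E'
from h import *
for n in('scene','top'):
    im,d=grab_frame(n); W=world(n,d)
    for zl in np.arange(.12,.6,.06):
        m=(d>0)&(W[...,2]>zl)&(W[...,2]<zl+.06)&(W[...,0]>.62)&(W[...,0]<1)&(W[...,1]<.35)&(W[...,1]>-.15)
        if m.sum()>5: print(n,round(zl,2),m.sum(),np.percentile(W[m],[1,99],axis=0).round(3).tolist())
rows([[50,-88,150]])
E
```

```text
scene 0.12 3362 [[0.773, -0.07, 0.12], [0.924, 0.338, 0.179]]
scene 0.18 4614 [[0.623, -0.149, 0.181], [0.923, 0.202, 0.238]]
scene 0.24 4933 [[0.698, -0.088, 0.242], [0.923, 0.315, 0.299]]
scene 0.3 6501 [[0.7, -0.063, 0.301], [0.923, 0.305, 0.359]]
scene 0.36 6823 [[0.708, -0.04, 0.361], [0.923, 0.28, 0.419]]
scene 0.42 6210 [[0.708, -0.029, 0.421], [0.922, 0.279, 0.478]]
scene 0.48 147 [[0.779, -0.03, 0.48], [0.802, 0.029, 0.487]]
top 0.12 1558 [[0.624, -0.113, 0.121], [0.922, 0.209, 0.179]]
top 0.18 4094 [[0.623, -0.149, 0.182], [0.921, -0.097, 0.234]]
top 0.24 1713 [[0.689, -0.023, 0.259], [0.795, 0.347, 0.299]]
top 0.3 3114 [[0.689, -0.023, 0.301], [0.795, 0.346, 0.36]]
top 0.36 3812 [[0.689, -0.022, 0.361], [0.795, 0.347, 0.419]]
top 0.42 3602 [[0.689, 0.027, 0.421], [0.78, 0.347, 0.479]]
top 0.48 2250 [[0.688, 0.164, 0.48], [0.741, 0.349, 0.539]]
top 0.54 278 [[0.687, 0.293, 0.54], [0.703, 0.35, 0.563]]
t 7.1 mixer pos mm [-149.8  -92.3  187.2] f mixer [0.2 0.3 0.9] op 0.0
[50, -88, 150] [-0.998, 0.024, 0.192] [-0.0006, 0.0019, -0.0009]
```

```bash
python3 -m inch '[[-0.24,0.01,0.05,0,0,0],[-0.48,0.02,0.1,0,0,0],[-0.72,0.022,0.15,0,0,0],[-0.95,0.022,0.19,0,0,0],[-0.995,0.022,0.19,0,0,0]]' 0
python3 -m inch '[[0,0,0,0,0,0]]' 0
python3 - <<'E'
from h import *
rows([[49.5,-88,120]])
P=camera_params('wrist');im,d=grab_frame('wrist'); cv2.imwrite('pics/w8.png',im[:,:,::-1])
im,d=grab_frame('scene'); cv2.imwrite('pics/s8.png',cv2.resize(im[140:270,230:400],None,fx=4,fy=4)[:,:,::-1])
rows([[49.5,-88,120],[49.5,-88,104],[49.5,-88,96]])
E
```

```text
time_s: 7.6
tcp_pos: [0.6011, 0.1185, 0.1453]
tcp_rot: [[-0.99, -0.144, 0.003], [-0.144, 0.99, -0.002], [-0.003, -0.002, -1.0]]
force: [-0.2, -0.2, 0.2]
opening: -0.004
time_s: 7.7
tcp_pos: [0.6023, 0.1184, 0.1432]
tcp_rot: [[-0.99, -0.144, 0.001], [-0.144, 0.99, -0.002], [-0.001, -0.002, -1.0]]
force: [-0.5, 0.5, -0.1]
opening: 0.002
t 7.7 mixer pos mm [ 54.5 -89.3 143.2] f mixer [-0.4  0.6 -0.1] op 0.0
[49.5, -88, 120] [0.025, 0.006, 0.116] [-0.0008, 0.0002, -0.0013]
t 7.8 mixer pos mm [ 52.4 -89.2 143.6] f mixer [-0.7 -0.2  0.1] op 0.0
[49.5, -88, 120] [0.014, 0.006, 0.118] [-0.0008, -0.0002, -0.0013]
[49.5, -88, 104] [0.014, 0.006, 0.198] [-0.0008, -0.0002, -0.0013]
[49.5, -88, 96] [0.014, 0.007, 0.238] [-0.0008, -0.0002, -0.0013]
```

View pics/s8.png

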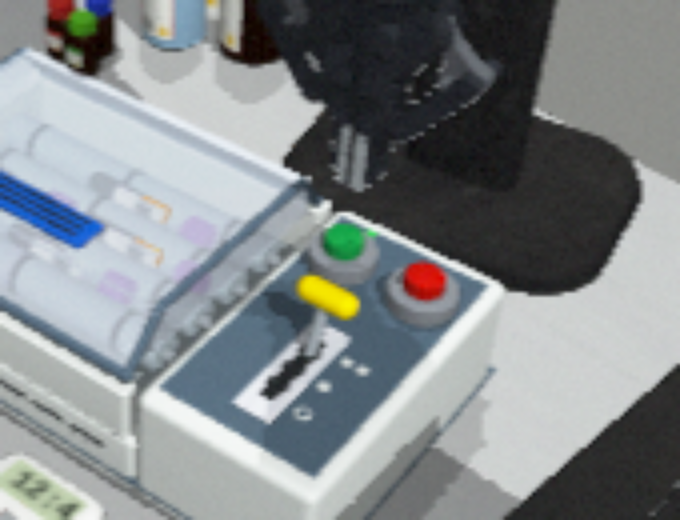

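View pics/w8.png

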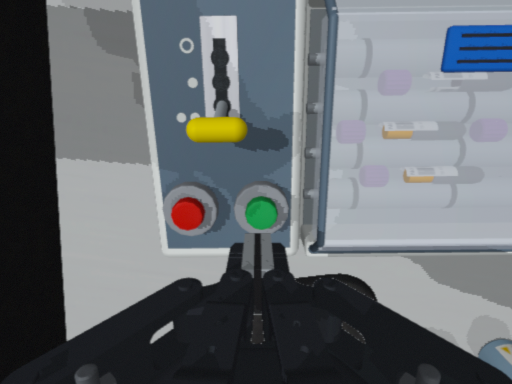

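Scene and wrist views agree: the lever is at the two dots and the tips are above the green key, which is at (262,213) in the wrist view. I'll press it straight down, slowly near contact.

```bash
python3 -m inch '[[0.012,0.006,0.08,0,0,0],[0.012,0.006,0.15,0,0,0],[0.012,0.006,0.18,0,0,0],[0.012,0.006,0.195,0,0,0],[0.012,0.006,0.205,0,0,0]]' 0
python3 - <<'E'
from h import *
rows([[49.5,-88,104],[49.5,-88,97],[49.5,-88,95]])
E
```

```text
time_s: 8.3
tcp_pos: [0.5973, 0.1188, 0.1037]
tcp_rot: [[-0.99, -0.144, 0.0], [-0.144, 0.99, -0.002], [-0.0, -0.002, -1.0]]
force: [-2.3, 0.1, 3.1]
opening: -0.0
t 8.3 mixer pos mm [ 49.5 -88.1 103.7] f mixer [-2.2  0.4  3.1] op -0.0
[49.5, -88, 104] [0.0, 0.001, -0.001] [-0.0008, 0.0, -0.0013]
[49.5, -88, 97] [0.0, 0.001, 0.034] [-0.0008, 0.0, -0.0013]
[49.5, -88, 95] [0.0, 0.001, 0.044] [-0.0008, 0.0, -0.0013]
```

```bash
python3 -m inch '[[0,0,0.01,0,0,0],[0,0,0.02,0,0,0],[0,0,0.03,0,0,0],[0,0,0.035,0,0,0],[0,0,0.035,0,0,0]]' 0
python3 -c "
from h import *
rows([[49.5,-88,95]])"
```

```text
time_s: 8.8
tcp_pos: [0.5976, 0.1188, 0.1009]
tcp_rot: [[-0.99, -0.144, 0.003], [-0.144, 0.99, -0.002], [-0.003, -0.002, -1.0]]
force: [-7.5, -1.2, 19.2]
opening: 0.0
t 8.8 mixer pos mm [ 49.8 -88.1 100.9] f mixer [-7.6 -0.1 19.2] op 0.0
[49.5, -88, 95] [0.002, 0.001, 0.029] [-0.0007, 0.001, -0.0013]
```

There is 19 N of resistance at z 100.9, higher than I expected. I'll look before pushing further.

```bash
python3 - <<'E'
from h import *
s=ctrl.get_state(); f=np.array(s['force'])@M; t=np.array(s['wrist_torque'])@M
print(f.round(2),t.round(3))
im,d=grab_frame('scene'); cv2.imwrite('pics/s9.png',cv2.resize(im[110:240,230:400],None,fx=4,fy=4,interpolation=cv2.INTER_CUBIC)[:,:,::-1])
P=camera_params('wrist');im,d=grab_frame('wrist'); cv2.imwrite('pics/w9.png',im[:,:,::-1])
rows([[50,-88,95]])
E
```

```text
[-7.58 -0.12 19.25] [-0.039  1.937  0.025]
t 8.9 mixer pos mm [ 49.8 -88.1 100.8] f mixer [-9.1 -0.7 19.8] op 0.0
[50, -88, 95] [-0.001, 0.001, 0.029] [-0.0007, 0.001, -0.0013]
```

View pics/s9.png

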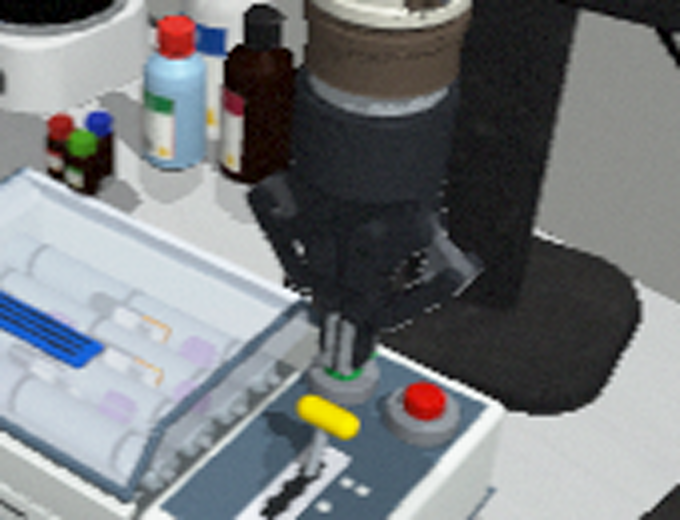

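View pics/w9.png

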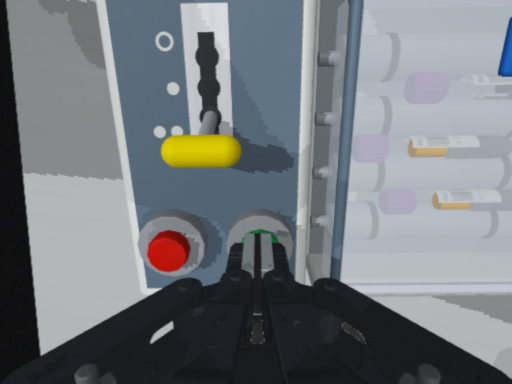

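Only the fingertips touch the key. I'll measure the key, collar and console heights relative to each other, to tell whether this is the key's stop or the collar.

```bash
python3 - <<'E'
from h import *
for n in('wrist','top','scene'):
    P=camera_params(n);im,d=grab_frame(n);Q=(world(n,d,P)-O)@M*1000
    hsv=cv2.cvtColor(im,cv2.COLOR_RGB2HSV);H,S,V=[hsv[...,i].astype(int) for i in range(3)]
    for nm,c in dict(red=(50,-137),green=(50,-88)).items():
        r=np.hypot(Q[...,0]-c[0],Q[...,1]-c[1])
        for a,b in((0,6),(6,10),(12,15),(15,18),(21,24)):
            m=(d>0)&(r>=a)&(r<b)&(Q[...,2]<115)
            if m.sum()>2: print(n,nm,a,b,m.sum(),np.percentile(Q[m][:,2],[10,50,90]).round(1))
    m=(d>0)&(abs(Q[...,0]+40)<30)&(abs(Q[...,1]+80)<8); print(n,'console',np.median(Q[m][:,2]).round(1) if m.any() else None)
E
```

```text
wrist red 0 6 376 [105.  105.8 106.5]
wrist red 6 10 782 [ 97.5 105.2 106.2]
wrist red 12 15 581 [96.  96.8 97.9]
wrist red 15 18 1027 [86.  96.1 97.3]
wrist red 21 24 738 [84.4 85.5 86.3]
wrist green 6 10 148 [ 96.2  97.7 100.6]
wrist green 12 15 524 [ 96.2  97.  112.3]
wrist green 15 18 866 [85.8 95.7 97.1]
wrist green 21 24 781 [84.7 85.5 86.4]
wrist console 85.6
top red 12 15 4 [96.1 96.6 97.3]
top red 15 18 10 [91.2 97.  98.8]
top red 21 24 12 [83.5 86.  87.3]
top green 6 10 3 [102.7 106.5 108.7]
top green 12 15 25 [ 96.4  98.4 111.6]
top green 15 18 34 [86.  96.7 99.4]
top green 21 24 39 [84.5 86.2 87.8]
top console 586.4
scene red 0 6 20 [104.9 105.8 107. ]
scene red 6 10 48 [ 98.1 104.5 106.4]
scene red 12 15 31 [96.  96.8 98.1]
scene red 15 18 81 [85.9 94.8 97.3]
scene red 21 24 49 [84.4 85.8 86.9]
scene green 6 10 15 [ 96.2  98.2 101.6]
scene green 12 15 40 [ 95.8  97.7 112. ]
scene green 15 18 66 [88.7 96.1 98.8]
scene green 21 24 26 [84.4 85.3 86.9]
scene console 86.0
```

The keys' real rest top is at about 105.5 mm and the collar is at 96.5 mm. The tip at 100.8 is therefore about 5 mm in, on the key's own stop. I'll press slightly more to confirm it's solid, then release.

```bash
python3 -m inch '[[0,0,0.007,0,0,0],[0,0,0.007,0,0,0]]' 0
python3 -m inch '[[0,0,-0.02,0,0,0],[0,0,-0.05,0,0,0],[0,0,-0.15,0,0,0],[0,0,-0.3,0,0,0],[0.1,0,-0.4,0,0,0]]' 0
python3 - <<'E'
from h import *
rows([[-100,-88,190]])
E
```

```text
time_s: 9.25
tcp_pos: [0.5979, 0.1189, 0.1011]
tcp_rot: [[-0.99, -0.144, 0.005], [-0.144, 0.99, -0.001], [-0.005, -0.002, -1.0]]
force: [-2.5, -0.8, 3.7]
opening: 0.004
time_s: 9.75
tcp_pos: [0.5802, 0.1166, 0.1826]
tcp_rot: [[-0.99, -0.144, 0.01], [-0.144, 0.99, -0.001], [-0.009, -0.002, -1.0]]
force: [0.3, 0.2, 0.0]
opening: 0.002
t 9.75 mixer pos mm [ 32.3 -87.8 182.6] f mixer [0.3 0.2 0. ] op 0.0
[-100, -88, 190] [0.661, -0.004, -0.043] [-0.0006, 0.003, -0.0013]
```

```bash
python3 -m inch '[[0.2,0,-0.05,0,0,0],[0.4,0,-0.1,0,0,0],[0.6,0,-0.1,0,0,0],[0.8,0,-0.1,0,0,0],[0.9,0,-0.1,0,0,0]]' 0
python3 - <<'E'
from h import *
for n in('scene','top'):
    P=camera_params(n);im,d=grab_frame(n); Q=(world(n,d,P)-O)@M*1000
    cv2.imwrite(f'pics/{n}10.png',im[:,:,::-1])
    if n=='scene': cv2.imwrite('pics/s10z.png',cv2.resize(im[140:290,180:380],None,fx=4,fy=4,interpolation=cv2.INTER_CUBIC)[:,:,::-1])
    hsv=cv2.cvtColor(im,cv2.COLOR_RGB2HSV);H,S,V=[hsv[...,i].astype(int) for i in range(3)]
    for nm,mm in dict(green=(H>50)&(H<85)&(S>120)&(V>60)&(Q[...,1]<-60),yel=(H>18)&(H<32)&(S>150),blue=(H>100)&(H<125)&(S>130)&(V>50)&(Q[...,1]>-40),red=((H<6)|(H>174))&(S>150)&(V>80)&(Q[...,1]<-60)).items():
        q=Q[mm&(d>0)&(Q[...,1]<100)&(abs(Q[...,0])<90)&(Q[...,2]>90)&(Q[...,2]<200)]
        if len(q):print(n,nm,len(q),q.mean(0).round(1),np.percentile(q,[2,50,98],axis=0).round(1).tolist())
    for l in('timer','specimen_cup','reagent_vial'): print(n,l,[(round(r['p'],2),np.round(r['centre'],3).tolist()) for r in pinpoint(l,n)][:1])
rows([])
E
```

```text
time_s: 10.25
tcp_pos: [0.3991, 0.0902, 0.2009]
tcp_rot: [[-0.99, -0.144, 0.009], [-0.144, 0.99, -0.001], [-0.009, -0.002, -1.0]]
force: [0.4, -0.4, -0.4]
opening: 0.001
scene green 72 [ 47.7 -89.5 104.1] [[39.9, -98.0, 97.3], [46.4, -89.5, 105.3], [58.8, -79.4, 107.8]]
scene yel 103 [  -9.  -115.5  120.8] [[-13.3, -129.3, 114.1], [-9.7, -115.6, 121.7], [-1.6, -99.9, 124.5]]
scene blue 130 [-50.9  68.4 119.4] [[-57.6, 27.7, 115.9], [-52.8, 72.5, 119.6], [-38.1, 92.9, 121.3]]
scene red 78 [  47.7 -138.2  103.8] [[40.6, -147.2, 96.8], [46.1, -138.7, 104.8], [59.6, -128.5, 107.4]]
scene timer [(0.74, [0.398, 0.15, 0.003])]
scene specimen_cup []
scene reagent_vial []
top green 57 [ 49.7 -86.5 106.3] [[41.4, -94.8, 102.8], [50.1, -86.3, 106.5], [58.3, -78.7, 110.2]]
top yel 77 [  -5.4 -114.4  123.5] [[-12.3, -126.8, 117.0], [-6.3, -112.3, 122.8], [-0.5, -97.4, 126.2]]
top blue 337 [-46.5  50.8 120.5] [[-55.6, 10.3, 117.1], [-46.5, 50.1, 120.6], [-37.3, 92.9, 124.7]]
top red 59 [  50.3 -135.5  106.8] [[42.5, -144.5, 103.4], [50.5, -135.4, 106.6], [59.2, -126.8, 110.3]]
top timer [(0.75, [0.404, 0.15, 0.002])]
top specimen_cup [(0.79, [0.395, 0.251, 0.0])]
top reagent_vial [(0.5, [0.495, 0.392, 0.001])]
t 10.65 mixer pos mm [-146.6  -87.   200.8] f mixer [ 0.3 -0.7 -0. ] op 0.0
```

View pics/s10z.png

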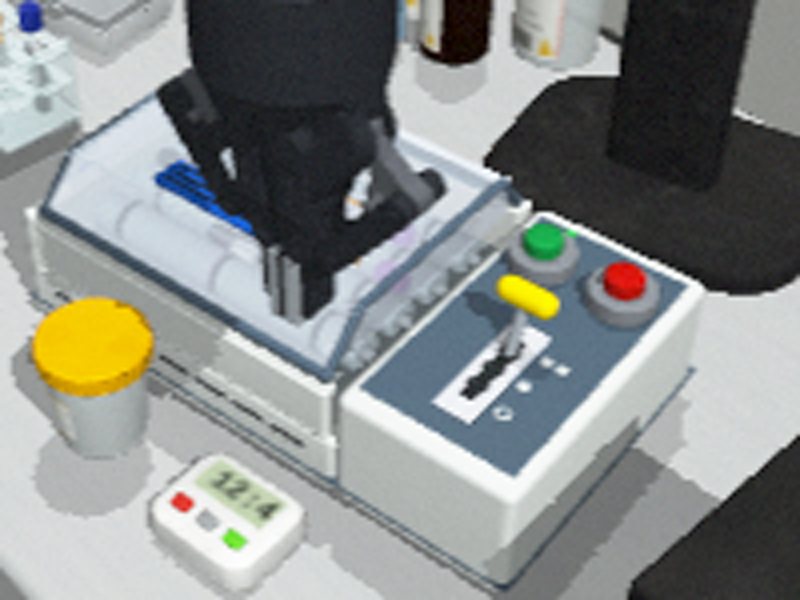

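View pics/top10.png

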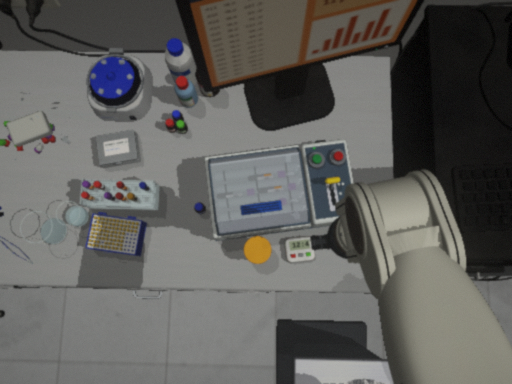

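The views show the guard flat, with the pad at (262,208) in the top view. The lever is at the two dots, both keys are out, nothing around the mixer has moved, and the robot is clear. I'm handing in.

```bash
python3 -c "
from cell import *
print(order.close_job())"
```

```text
the job is handed in; nothing more can be done
None
```

The job is done and handed in at 10.7 s. The guard is closed, the lever is at fast, and the green start key was pressed once after both. No verdict was reported.

- **Guard:** I pressed it down along its arc with the shut fingertips until it met its stop. The pad now measures (-46.5, 51, 120.5) mm in the mixer frame, which matches closed. The force briefly peaked at 38.6 N when it met the stop.
- **Speed lever:** I pushed it from stop past slow and let the detent carry it the last few millimetres. The bar measures x about -6 mm (-6.6 expected for fast) from the top camera, and it stands at the two dots. The scene camera read -9 mm because it sees mostly the front of the bar. I did not push against the end stop.
- **Start key:** I pressed it straight down and the force rose to 19 N at a solid stop, then released it. It sprang back to its starting height. The red stop key was not touched.

**Disagreement:** the key tops measured about 105.5 mm high, not the stated 102 mm. Full travel therefore ended near 100.8 mm, which fits 5 mm of travel. After the 19 N hold I tried one more push, but it reached only 3.7 N and went no deeper. The 19 N press is therefore the evidence that the key went fully in.

**Surroundings:** in the last pictures the timer, cup and vial were where they started. I saw no change in the tubes through the guard, but did not measure them again.

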